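# Index the clock blank to twelve o'clock and latch it

## Robot

A 7-joint arm with a two-finger parallel gripper is mounted at the origin on the work surface. World frame = base frame: x ahead of the robot, y to its left, z up, the work surface at z = 0. Lengths are in m, angles in rad, forces in N, time in s.
With the tool pointing down it reaches from about 0.425 to 0.875 m from the base axis. Payload 4.7 kg.
Tool frame: the origin (TCP) lies on the mounting face of the last link; the fingertips stand 182 mm ahead of it and the grasp point (between the pads) lies 164 mm ahead of it (ctrl.finger_overhang is the distance from the TCP to the fingertips, in m); z points along the fingers, y is the line along which they close (so a half turn about z gives the same grasp; the last joint's range is limited). The gripper opens to 87 mm and grips with 3 to 60 N. Pads are 19 mm wide; open, the fingers measure 117 mm over their backs; the gripper's body (75 mm by 190 mm) begins 51 mm behind the grasp point.
Start: joints at [-1.097, 0.321, -0.07, 1.45, 0.023, 1.371, -0.057], TCP at [0.288, 0.582, 0.405] pointing down, gripper open.
Joint ranges: [-2.86, 2.86], [-0.3, 2.09], [-1.38, 1.24], [0.06, 2.45], [-1.56, 4.7], [0.09, 2.05], [-2.69, 2.69]. Speed limits (rad/s): [2.57, 2.57, 3.14, 3.14, 3.14, 3.14, 3.14].

## Interface

Orientations are given as a rotation vector (axis times angle).
In Python, from bench import ctrl gives the robot as it stands.
- The arm moves only by the shell command python3 -m jog 'ROWS' [FORCE]. ROWS is a JSON object of lists of equal length, an entry for each row: "translation": the shift along the tool's x, y, z as a fraction of full scale, a list of three; "yaw": the turn about the tool's z as a fraction of full scale; "jaw": the closure, from 0 (fully open) to 1 (shut). In form: {"translation": [[dx, dy, dz], ...], "yaw": [yaw, ...], "jaw": [jaw, ...]}. A call has 1 to 8 rows; each row is the pose to reach, as a shift and turn from the pose commanded when the call began, along the tool's axes at that moment, turning the shorter way round; what a row does not reach only later rows make up. Full scale, the value 1, is 0.2 m for a shift and 180 degrees for a turn. A row lasts 1/8 s, in which the tool goes at most 62.5 mm and 10.7 degrees, less where a joint would pass 70% of its speed; a pose out of reach is approached as far as the arm can. A call with a number of a shift or a turn outside -1 to 1 is refused whole. A call with a gripper value outside its range is refused whole. The fingers move at their own pace and stop on an object; FORCE is the grip in N (left out, the last holds). Time passes only in rows, so rows that repeat a pose let the fingers close. It gives the time, the measured TCP pose, the force, the opening and the grip force at its end, in the units of the state.
- ctrl.get_state(): the state, without advancing time (a new reading comes with each control period).
- ctrl.get_image(name): name is "scene" or "side" or "wrist"; returns a dict with "pixels" (480x640x3 uint8, blue, green, red), "fx", "fy", "cx", "cy" (pixels), "k1" (the pictures are not rectified: a ray, as slopes to the right and down, at radius r is drawn at 1 + k1 r^2 times it, then the intrinsics apply), "R" (3x3) and "t" (3): a world point X has camera coordinates R X + t; the wrist camera has in their place "mount" (4x4, takes a point from camera to tool coordinates, whose origin is the TCP and whose axes are the flange's). Camera axes: x right, y down, z forward; pixel columns grow to the right and rows downward; lengths in m; the calibration is good to about 2 mm. A picture is of the moment at which its call begins: read the wrist's pose just before it. There is no depth.
- ctrl.close_job(): hands the job in; it is judged then, once.
Trained networks look in a picture, given as the dict that the camera call returned (one of the last four; its "shot" number tells which), for a name from the list of things; names that differ only in an ending like _2 or _b are one class to them, and where a whole thing is asked for, a point or a joint stands for the part that bears it (a point fixed in the world has none). Each returns a list of dicts, best first, with "p" (0 to 1); they miss things now and then, are a little off and sometimes report something else, mostly with a low value. They report only what shows in the picture. A call takes as long as a camera call.
- ctrl.silhouettes(label, picture): "region" (480x640 bool, what is visible of it) and "at" ([column, row] in pixels, amid what is visible of it).
The state is a dict: "time": time; "joint_positions": joint angles; "qd": joint speeds; "joint_torque": joint torques, N m; "position": TCP position; "tool_rot": TCP orientation; "ft_force": force on the tool from outside, world axes, zero at the start; "torque": the same for the moment, N m; "grip_width": opening from 0.0 (shut) to 1.0 (fully open); "grip_force": force on a finger pad.
Only numpy, scipy, OpenCV 4.12 (cv2) and the standard library are available. Lean on these libraries where they do the work, as an engineer would, in place of code of your own. Each camera call takes 0.05 s, during which the arm holds its last target. There are 200 camera calls.

## Task

On the clock-marking jig, swing the latch lever fully out so that the round clock blank is free, turn the blank (its upright post is there to push on) until its twelve o'clock keeper (the pair of steel blocks at the rim) faces the index mark by the lever, and then swing the lever back fully home so that its nose sits between the two blocks. Leave the other things on the bench where they are.

Things in the scene. Friction and masses are not known exactly. Their poses are not given: they have to be found in the camera images.
- dial_axis (a point): centre of the round wooden clock blank (180 mm across, 14 mm thick), on its top face, 40 mm above the table. The blank turns freely either way about this upright axis, without stops, against light friction (about 2 N at its post), and stays where it is left. It is carried by a plywood base board, 310 x 290 x 18 mm, fixed to the table: in this point's axes the board runs from -160 to +150 mm in x and from -160 to +130 mm in y
- post (a point): upright round wooden post on the clock blank, 30 mm across, from the blank's face (40 mm above the table) to 98 mm above it, its axis 60 mm from the blank's centre, exactly opposite the keeper; push it to turn the blank. The point lies on its axis, 70 mm above the table
- keeper (a point): the keeper at twelve o'clock: two upright steel blocks on the clock blank at its rim, side by side, each 12 mm wide, 28 mm long along the radius and 20 mm high (top 60 mm above the table), with a 22 mm gap between them, open along the radius. The point lies in the middle of the gap, 85 mm from the blank's centre. The blank also has flat dark hour bars; a double bar points to the keeper
- mark (a point): the index mark, fixed to the base board: the place, 85 mm from the blank's centre, where the middle of the keeper's gap must be. On the board a small steel diamond and index line just outside the blank's rim point at it. It lies on the lever's side, in the -y direction of dial_axis
- dial (a joint): turn of the clock blank, rad, anticlockwise seen from above positive; 0 when the keeper is diametrically opposite the mark; it faces the mark at +3.14 and equally at -3.14
- lever (a joint): swing of the latch lever about its pivot, rad: 0 fully home (nose over the blank's rim, at the mark), 0.5 fully out; opening is anticlockwise seen from above and swings handle and nose away from the blank. Moderately stiff (about 1.3 N at the handle), stays where it is left. When home the 16 mm wide, round-tipped nose blocks the keeper's blocks from passing, and goes in fully only between them
- pivot (a point): the lever's upright pivot axis, on the base board, 58 mm above the table
- lever_handle (a point): upright round wooden handle on the free end of the flat steel lever, 26 mm across, from 58 to 110 mm above the table, 206 mm from the pivot; the point lies on its axis, 84 mm above the table. The lever bar under it is 14 mm thick, its underside 44 mm above the table. With the lever home the handle stands 156 mm from the blank's centre, so there is room for shut fingers on either side of it
- chisel_a_mid (a point): bystander: wood-carving chisel with turned handle, 195 mm long overall, lying beside the base board on its side away from the lever; the point is 14 mm above its underside, about its middle
- chisel_b_mid (a point): bystander: wood-carving chisel with turned handle, 180 mm long overall, lying to the right of the jig; the point is 14 mm above its underside, about its middle
- medallion_mid (a point): bystander: small plain wooden disc, 56 mm across, 14 mm thick, lying on a corner of the base board; the point is 7 mm above its underside, about its middle
- sanding_block_mid (a point): bystander: cork sanding block 50 x 34 x 26 mm, lying on a corner of the base board; the point is 13 mm above its underside, about its middle
- carved_board_mid (a point): bystander: carved wooden board 160 x 120 x 18 mm, lying to the left; the point is 9 mm above its underside, about its middle
- glue_bottle_mid (a point): bystander: white bottle 56 mm across, 140 mm tall, standing to the left of the jig; the point is 70 mm above its underside, about its middle
- mug_mid (a point): bystander: white mug 80 mm across, 90 mm tall, standing to the right; the point is 45 mm above its underside, about its middle

How it is judged:
On the way, in this order (a step that is already met when the one before it is completed fails the run):
1. the lever is swung out, clear of the blank (value of joint lever above 0.38 rad), for 0.2 s.
2. with the lever out, the blank is turned so that the keeper faces the mark (middle of the gap within 10 mm of it) (horizontal distance between keeper and mark below 0.01 m and value of joint lever above 0.25 rad), for 0.2 s.
At the end, for the whole second after the job is handed in: The lever is back home (within 0.04 rad), its nose between the keeper's blocks, the middle of the keeper's gap within 6 mm of the mark, and lever and blank at rest (horizontal distance between keeper and mark below 0.006 m and value of joint lever between -0.02 and 0.04 rad and velocity of joint lever between -0.02 and 0.02 rad/s and velocity of joint dial between -0.02 and 0.02 rad/s); the robot touches nothing.
It fails at once if another thing on the bench is shifted by more than 25 mm (distance of any of chisel_a_mid, chisel_b_mid, medallion_mid, sanding_block_mid, carved_board_mid, glue_bottle_mid, mug_mid from where it was at the start of the episode above 0.025 m).
It also fails if it takes over 64 s, if anything falls off the work surface, if the arm or the gripper's body presses on something with over 40 N, if the wrist force passes 120 N, or if a joint passes its speed limit or range.

## Working session

There is one attempt and no reset: what is moved stays moved. The work goes in short steps, Python scripts to look and compute and a shell command to move; the robot and the scene stay as the last step left them, time stands still between calls to the robot, and variables do not carry over. Pictures are saved under pics/ and viewed, at most 10 in all, crops included, and the job is handed in when it is done.

```bash
mkdir -p pics; ls; cat > h.py <<'E'
import numpy as np, cv2
from bench import ctrl
def ray(im,px):
    K=np.array([[im["fx"],0,im["cx"]],[0,im["fy"],im["cy"]],[0,0,1.]])
    u=cv2.undistortPoints(np.array([[px]],float),K,np.array([im["k1"],0,0,0.]))[0,0]
    R=np.array(im["R"]);t=np.array(im["t"])
    return -R.T@t, R.T@np.array([u[0],u[1],1.])
def at_z(im,px,z):
    o,d=ray(im,px); return o+d*(z-o[2])/d[2]
def proj(im,X):
    K=np.array([[im["fx"],0,im["cx"]],[0,im["fy"],im["cy"]],[0,0,1.]])
    return cv2.projectPoints(np.atleast_2d(np.array(X,float)),cv2.Rodrigues(np.array(im["R"]))[0],np.array(im["t"],float),K,np.array([im["k1"],0,0,0.]))[0][:,0]
E
python3 - <<'E'
from h import *
s=ctrl.get_state();print(s)
for n in["scene","side"]:
    im=ctrl.get_image(n);cv2.imwrite(f"pics/{n}0.png",im["pixels"])
    print(n,-np.array(im["R"]).T@im["t"])
    for l,z in[("dial_axis",.04),("post",.07),("keeper",.05),("lever_handle",.084),("pivot",.058),("lever",.058),("glue_bottle_mid",.07),("mug_mid",.045),("medallion_mid",.025),("sanding_block_mid",.031),("chisel_a_mid",.014),("chisel_b_mid",.014)]:
        for r in ctrl.silhouettes(l,im)[:2]: print(l,round(r["p"],2),np.round(r["at"]),np.round(at_z(im,r["at"],z),3))
E
```

```text
pics
{'time': 0.0, 'joint_positions': array([-1.09691451,  0.32179844, -0.07006484,  1.45168808,  0.02258522,
        1.37080056, -0.05690809]), 'qd': array([ 8.79244635e-04,  1.56552287e-03,  2.14408965e-03, -7.76822140e-04,
        1.34432641e-06, -1.73602551e-03,  4.77529343e-04]), 'joint_torque': array([-4.04093162e-04, -4.91270363e+01, -4.04095352e-01, -3.12531531e+01,
       -6.38751592e-02,  4.35203151e-02,  1.67336348e-04]), 'position': array([0.28838062, 0.58228679, 0.40367041]), 'tool_rot': array([-7.15798411e-01, -3.05860429e+00,  2.94730276e-03]), 'ft_force': array([-0.6143922 ,  0.00514961, -0.13314635]), 'torque': array([-0.01373986,  0.0708023 , -0.02137278]), 'grip_force': 0.0, 'grip_width': 1.0010126715009053}
scene [1.66129176 0.26403018 0.84261048]
dial_axis 0.68 [326. 271.] [0.639 0.056 0.04 ]
post 0.82 [334. 261.] [0.64  0.073 0.07 ]
keeper 0.73 [334. 261.] [0.613 0.069 0.05 ]
lever_handle 0.77 [282. 254.] [ 0.659 -0.036  0.084]
pivot 0.64 [323. 270.] [0.66  0.054 0.058]
lever 0.88 [287. 252.] [ 0.615 -0.039  0.058]
lever 0.16 [522. 276.] [0.584 0.479 0.058]
glue
[... 721 characters left out ...]

pivot 0.56 [247. 212.] [0.49  0.209 0.058]
lever 0.85 [349. 262.] [ 0.601 -0.039  0.058]
lever 0.36 [253. 210.] [0.502 0.207 0.058]
glue_bottle_mid 0.6 [184. 189.] [0.395 0.342 0.07 ]
glue_bottle_mid 0.27 [322. 257.] [ 0.554 -0.006  0.07 ]
mug_mid 0.69 [351. 263.] [ 0.609 -0.034  0.045]
mug_mid 0.68 [498. 398.] [ 0.652 -0.424  0.045]
medallion_mid 0.61 [328. 198.] [0.691 0.184 0.025]
sanding_block_mid 0.82 [250. 242.] [0.461 0.147 0.031]
sanding_block_mid 0.66 [323. 252.] [0.583 0.036 0.031]
chisel_a_mid 0.69 [207. 155.] [0.516 0.503 0.014]
chisel_a_mid 0.65 [250. 210.] [0.515 0.256 0.014]
chisel_b_mid 0.64 [370. 452.] [ 0.417 -0.375  0.014]
chisel_b_mid 0.24 [325. 195.] [0.697 0.206 0.014]
```

View pics/scene0.png

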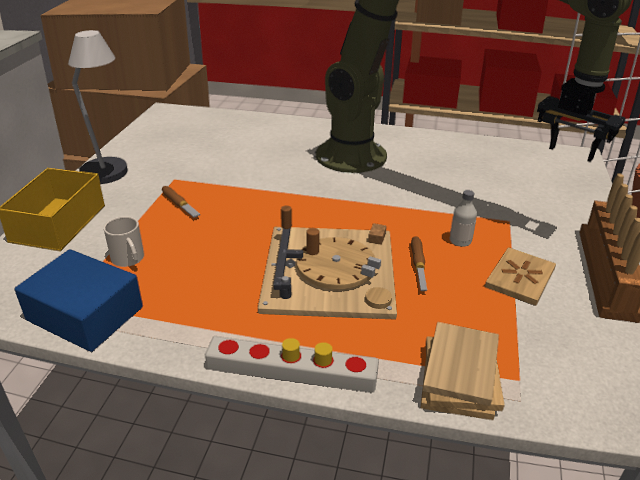

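View pics/side0.png

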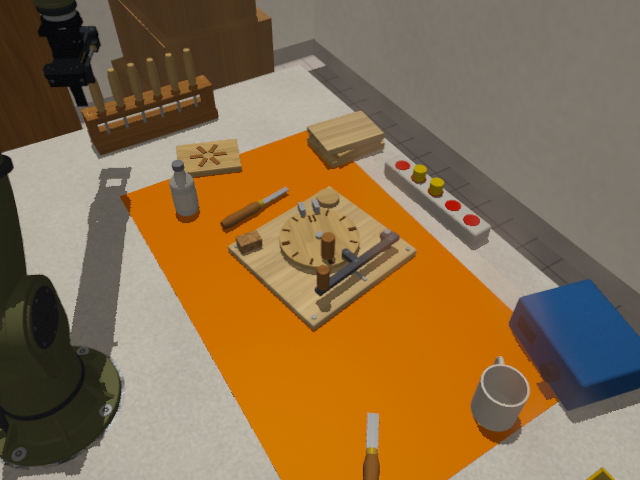

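The scene view shows the jig at about (330,270), with the handle at (286,216), the pivot at (285,288), the post at (313,240) and the keeper at (371,267) on the far side from the lever. I'll enlarge both views.

```bash
python3 - <<'E'
from h import *
a=cv2.imread("pics/scene0.png")[200:320,250:410];b=cv2.imread("pics/side0.png")[180:330,220:420]
cv2.imwrite("pics/a.png",cv2.resize(a,None,fx=5,fy=5,interpolation=cv2.INTER_CUBIC))
cv2.imwrite("pics/b.png",cv2.resize(b,None,fx=4,fy=4,interpolation=cv2.INTER_CUBIC))
E
```

```text
(no output)
```

View pics/a.png

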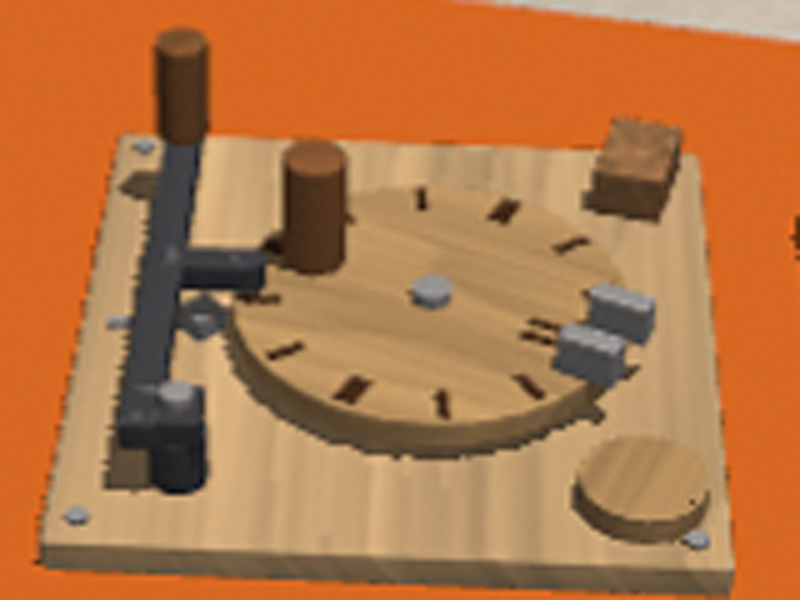

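View pics/b.png

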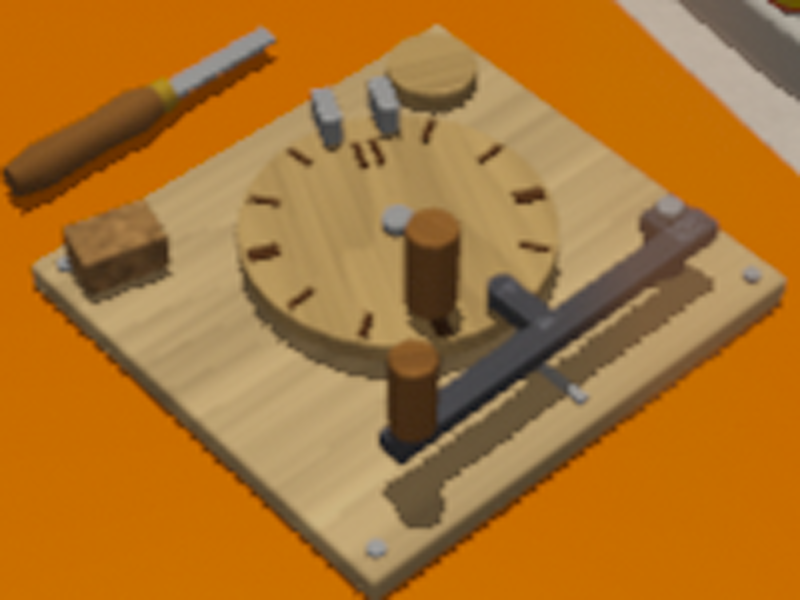

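The crops (zoomed ×5 for a, ×4 for b) show the board corners, the hub cap, the tops of handle and post, and the keeper blocks clearly. I'll fit the jig pose to these.

```bash
cat > fit.py <<'E'
from h import *
from scipy.optimize import least_squares
ims={n:ctrl.get_image(n) for n in["scene","side"]}
A=lambda p:np.array(p)/5+[250,200]
B=lambda p:np.array(p)/4+[220,180]
J=[((.15,-.16,.018),A((42,546)),B((783,281))),((.15,.13,.018),A((733,571)),B((436,27))),((-.16,-.16,.018),A((122,136)),B((373,582))),((-.16,.13,.018),A((697,155)),B((35,267))),((0,0,.043),A((432,288)),B((398,216)))]
def W(p,X): c,s=np.cos(p[2]),np.sin(p[2]); return [p[0]+c*X[0]-s*X[1],p[1]+s*X[0]+c*X[1],X[2]]
def res(p):
    return np.concatenate([np.r_[proj(ims["scene"],W(p,X))[0]-a,proj(ims["side"],W(p,X))[0]-b] for X,a,b in J])
r=least_squares(res,[.6,.05,0]);p=r.x;print("pose",p,np.round(r.fun,1))
c,s=np.cos(p[2]),np.sin(p[2])
for n,a,b,z in[("handle",(182,38),(413,353),.11),("post",(316,153),(433,227),.098),("pivot",(175,390),(670,207),.068),("nose tip",(265,270),(503,287),.058)]:
    w=[at_z(ims["scene"],A(a),z),at_z(ims["side"],B(b),z)]
    for x in w: d=x[:2]-p[:2]; print(n,np.round(x,4),"local",np.round([c*d[0]+s*d[1],-s*d[0]+c*d[1]],4),"r",np.hypot(*d).round(4))
print("mark",W(p,(0,-.085,.05)))
s=ctrl.get_state();R=cv2.Rodrigues(s["tool_rot"])[0];print(R.round(3),s["position"])
E
python3 fit.py
```

```text
pose [0.59639134 0.07166491 0.17498438] [-0.8  0.   1.4 -0.4  1.   0.4  0.  -0.9 -0.6 -0.  -0.1  1.3  0.7  0.1
 -2.  -0.4  0.2  1.9 -0.2  1.6]
handle [ 0.5133 -0.0664  0.11  ] local [-0.1059 -0.1215] r 0.1612
handle [ 0.5214 -0.0621  0.11  ] local [-0.0972 -0.1187] r 0.1534
post [0.5754 0.0125 0.098 ] local [-0.031  -0.0546] r 0.0628
post [0.582  0.0141 0.098 ] local [-0.0242 -0.0542] r 0.0593
pivot [ 0.7185 -0.0142  0.068 ] local [ 0.1053 -0.1058] r 0.1493
pivot [ 0.716  -0.0166  0.068 ] local [ 0.1024 -0.1077] r 0.1486
nose tip [ 0.6138 -0.0017  0.058 ] local [ 0.0044 -0.0753] r 0.0754
nose tip [ 0.6112 -0.0106  0.058 ] local [ 0.0003 -0.0835] r 0.0835
mark [np.float64(0.6111892204994434), np.float64(-0.012037073302228682), 0.05]
[[-0.896  0.444  0.   ]
 [ 0.444  0.896  0.   ]
 [-0.     0.    -1.   ]] [0.28848399 0.58248004 0.40478414]
```

The fit is consistent: r is about 156 mm for the handle and 60 mm for the post, and handle to pivot is 205 mm. The dial is at about -0.46 rad. I'm moving above the handle at (0.5175,-0.064).

```bash

python3 -m jog '{"translation":[[-0.27,-0.27,0],[-0.54,-0.53,0],[-0.82,-0.796,0],[-0.82,-0.796,0],[-0.82,-0.796,0]],"yaw":[0,0,0,0,0],"jaw":[0,0,0,0,0]}'
python3 -m jog '{"translation":[[-0.27,-0.27,0],[-0.54,-0.53,0],[-0.82,-0.796,0],[-0.82,-0.796,0],[-0.82,-0.796,0]],"yaw":[0,0,0,0,0],"jaw":[0,0,0,0,0]}'
python3 -m jog '{"translation":[[-0.27,-0.27,0],[-0.54,-0.53,0],[-0.82,-0.796,0],[-0.82,-0.796,0],[-0.82,-0.796,0]],"yaw":[0,0,0,0,0],"jaw":[0,0,0,0,0]}'
python3 -m jog '{"translation":[[0,0,0],[0,0,0],[0,0,0],[0,0,0],[0,0,0],[0,0,0],[0,0,0]],"yaw":[0.06,0.12,0.18,0.24,0.3,0.34,0.34],"jaw":[0,0,0,0,0,0,0]}'
python3 -m jog '{"translation":[[0,0,0],[0,0,0],[0,0,0],[0,0,0],[0,0,0],[0,0,0],[0,0,0],[0,0,0]],"yaw":[0.06,0.12,0.18,0.24,0.3,0.345,0.345,0.345],"jaw":[0,0,0,0,0,0,0,0]}'
python3 - <<'E'
from h import *
s=ctrl.get_state();R=cv2.Rodrigues(s["tool_rot"])[0];print(R.round(3),s["position"],s["joint_positions"].round(2))
d=np.array([.5175,-.064,.248])-s["position"];print("shift/0.2",(R.T@d/.2).round(3))
im=ctrl.get_image("wrist");cv2.imwrite("pics/w1.png",im["pixels"])
T=np.eye(4);T[:3,:3]=R;T[:3,3]=s["position"];M=np.linalg.inv(T@np.array(im["mount"]));im["R"]=M[:3,:3];im["t"]=M[:3,3]
print("handle px",proj(im,[[.5175,-.064,.11],[.579,.013,.098],[.5964,.0717,.042]]))
for l in["lever_handle","post"]:
  for r in ctrl.silhouettes(l,im)[:1]:
    ys,xs=np.nonzero(r["region"]); print(l,r["p"],r["at"],xs.min(),xs.max(),ys.min(),ys.max())
E
```

```text
time: 2.02
position: [0.3668, 0.3635, 0.4054]
tool_rot: [0.726, 3.055, 0.001]
ft_force: [0.1, 1.3, 0.3]
grip_width: 0.998
grip_force: 0.0
time: 2.65
position: [0.4422, 0.1493, 0.4052]
tool_rot: [0.724, 3.056, 0.001]
ft_force: [-0.3, 0.2, 0.0]
grip_width: 0.999
grip_force: 0.0
time: 3.28
position: [0.5184, -0.0653, 0.4048]
tool_rot: [0.721, 3.057, -0.002]
ft_force: [0.2, 1.2, 0.7]
grip_width: 1.003
grip_force: 0.0
time: 4.15
position: [0.5177, -0.061, 0.4047]
tool_rot: [-2.167, -2.274, -0.001]
ft_force: [0.2, 0.6, 0.1]
grip_width: 1.001
grip_force: 0.0
time: 5.15
position: [0.5175, -0.063, 0.4047]
tool_rot: [-3.03, -0.83, -0.0]
ft_force: [0.2, -0.5, -0.1]
grip_width: 1.001
grip_force: 0.0
[[ 0.86   0.509 -0.   ]
 [ 0.509 -0.86   0.   ]
 [ 0.    -0.    -1.   ]] [ 0.51750368 -0.06297953  0.40471743] [-0.49  0.04  0.58  1.79 -0.02  1.32 -0.94]
shift/0.2 [-0.003  0.005  0.784]
handle px [[322.14915819 239.44825681]
 [272.79480413 108.3776072 ]
 [229.31424515  58.12628839]]
lever_handle 0.64 [354.4, 109.8] 306 420 0 254
post 0.71 [229.9, 71.6] 125 337 0 167
```

View pics/w1.png

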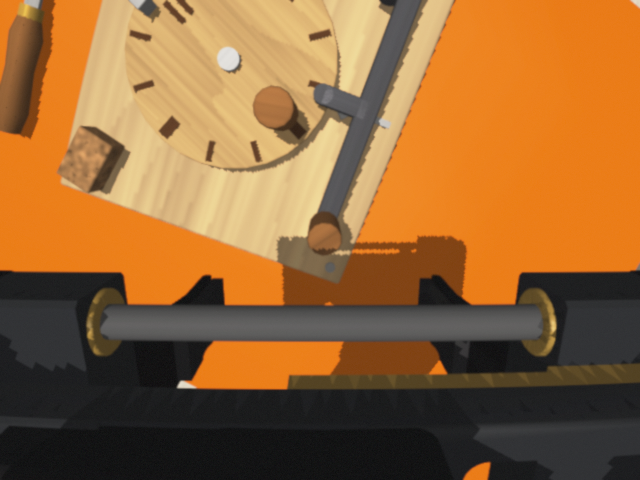

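The wrist view confirms the fit: the handle top is at (324,238) against a predicted (322,239), and the post and hub also match. Now I'll descend and grasp.

```bash

python3 -m jog '{"translation":[[0,0,0.25],[0,0,0.5],[0,0,0.7],[0,0,0.78],[0,0,0.78],[0,0,0.78]],"yaw":[0,0,0,0,0,0],"jaw":[0,0,0,0,0,0]}'
python3 -m jog '{"translation":[[0,0,0],[0,0,0],[0,0,0],[0,0,0],[0,0,0],[0,0,0]],"yaw":[0,0,0,0,0,0],"jaw":[0.8,0.8,0.8,0.8,0.8,0.8]}' 20
cat > arc.py <<'E'
import sys
from h import *
# usage: cx cy px py a0.. : arc of point p about c; prints tool-frame shifts
cx,cy,px,py=map(float,sys.argv[1:5]);s=ctrl.get_state();R=cv2.Rodrigues(s["tool_rot"])[0]
print("pos",s["position"],"f",s["ft_force"].round(1),"w",s["grip_width"])
v=np.array([px-cx,py-cy])
for a in map(float,sys.argv[5:]):
    c,q=np.cos(a),np.sin(a);w=np.array([c*v[0]-q*v[1],q*v[0]+c*v[1]])
    print(a,(R.T@np.r_[w-v,0]/.2).round(3),"yaw",round(-a/np.pi,3))
E
python3 arc.py .717 -.0155 .5175 -.064 .05 .12 .19 .26 .33 .4 .46
```

```text
time: 6.05
position: [0.5184, -0.064, 0.2505]
tool_rot: [3.031, 0.823, 0.005]
ft_force: [0.3, 0.3, -0.2]
grip_width: 1.001
grip_force: 0.0
time: 6.8
position: [0.5174, -0.0638, 0.2487]
tool_rot: [-3.032, -0.823, 0.0]
ft_force: [0.5, 0.6, -0.1]
grip_width: 0.403
grip_force: 0.0
pos [ 0.51741518 -0.06384246  0.2486915 ] f [ 0.5  0.6 -0.1] w 0.4029011248310023
0.05 [-0.014  0.05  -0.   ] yaw -0.016
0.12 [-0.028  0.12  -0.   ] yaw -0.038
0.19 [-0.038  0.191 -0.   ] yaw -0.06
0.26 [-0.043  0.263 -0.   ] yaw -0.083
0.33 [-0.042  0.335 -0.   ] yaw -0.105
0.4 [-0.037  0.406 -0.   ] yaw -0.127
0.46 [-0.029  0.467 -0.   ] yaw -0.146
```

```bash

python3 -m jog '{"translation":[[0,0,0],[0,0,0],[0,0,0],[0,0,0],[0,0,0],[0,0,0]],"yaw":[0,0,0,0,0,0],"jaw":[0.8,0.8,0.8,0.8,0.8,0.8]}' 20
python3 -m jog '{"translation":[[-0.014,0.05,0],[-0.028,0.12,0],[-0.038,0.191,0],[-0.043,0.263,0],[-0.042,0.335,0],[-0.037,0.406,0],[-0.029,0.467,0],[-0.029,0.467,0]],"yaw":[-0.016,-0.038,-0.06,-0.083,-0.105,-0.127,-0.146,-0.146],"jaw":[0.8,0.8,0.8,0.8,0.8,0.8,0.8,0.8]}'
python3 -m jog '{"translation":[[0,0,0],[0,0,0],[0,0,0]],"yaw":[0,0,0],"jaw":[0.8,0.8,0.8]}'
```

```text
time: 7.55
position: [0.5176, -0.0639, 0.2488]
tool_rot: [3.032, 0.822, 0.001]
ft_force: [2.1, -1.6, -1.8]
grip_width: 0.295
grip_force: 20.0
time: 8.55
position: [0.5603, -0.147, 0.2488]
tool_rot: [-2.766, -1.489, -0.002]
ft_force: [2.9, 1.8, -0.9]
grip_width: 0.294
grip_force: 20.0
time: 8.93
position: [0.5598, -0.1465, 0.2488]
tool_rot: [-2.765, -1.491, -0.002]
ft_force: [4.4, 2.3, -2.1]
grip_width: 0.293
grip_force: 20.0
```

The lever is out to about 0.456 rad (the handle moved as planned). Next I release, rise and go over the post.

```bash

python3 -m jog '{"translation":[[0,0,0],[0,0,0],[0,0,0],[0,0,0],[0,0,0]],"yaw":[0,0,0,0,0],"jaw":[0,0,0,0,0]}'
python3 -m jog '{"translation":[[0,0,-0.15],[0,0,-0.35],[0,0,-0.5],[0,0,-0.5]],"yaw":[0,0,0,0],"jaw":[0,0,0,0]}'
python3 - <<'E'
from h import *
s=ctrl.get_state();R=cv2.Rodrigues(s["tool_rot"])[0];print(R.round(3),s["position"],s["joint_positions"].round(2),s["grip_width"])
im=ctrl.get_image("wrist")
T=np.eye(4);T[:3,:3]=R;T[:3,3]=s["position"];M=np.linalg.inv(T@np.array(im["mount"]));im["R"]=M[:3,:3];im["t"]=M[:3,3]
for l,z in[("lever_handle",.11),("post",.098)]:
  for r in ctrl.silhouettes(l,im)[:2]: print(l,r["p"],r["at"],at_z(im,r["at"],z))
print(proj(im,[[.56,-.1465,.11],[.579,.013,.098]]))
d=np.array([.579,.013,.34])-s["position"];print("shift/0.2",(R.T@d/.2).round(3))
d=np.array([.579,.013,.242])-s["position"];print("down",(R.T@d/.2).round(3))
E
```

```text
time: 9.55
position: [0.5596, -0.1474, 0.2487]
tool_rot: [-2.766, -1.49, 0.0]
ft_force: [0.0, 0.2, -0.5]
grip_width: 0.779
grip_force: 0.0
time: 10.05
position: [0.5604, -0.1478, 0.3516]
tool_rot: [2.763, 1.489, 0.007]
ft_force: [-0.2, 0.2, 0.2]
grip_width: 0.992
grip_force: 0.0
[[ 0.55   0.835  0.005]
 [ 0.835 -0.55  -0.   ]
 [ 0.003  0.005 -1.   ]] [ 0.56042517 -0.14784569  0.35158133] [-0.28  0.22  0.57  1.72 -0.13  1.23 -0.27] 0.9921843641534988
lever_handle 0.72 [350.1, 115.7] [ 0.62042356 -0.08800665  0.11      ]
post 0.81 [190.2, 29.4] [0.57260484 0.00064545 0.098     ]
post 0.63 [217.6, 85.0] [ 0.56785346 -0.0319864   0.098     ]
[[316.81658214 259.64894256]
 [186.25791569   2.87735987]]
shift/0.2 [ 0.723 -0.365  0.058]
down [ 0.721 -0.367  0.548]
```

```bash

python3 -m jog '{"translation":[[0.25,-0.12,0.02],[0.5,-0.25,0.04],[0.721,-0.366,0.06],[0.721,-0.366,0.06],[0.721,-0.366,0.25],[0.721,-0.366,0.45],[0.721,-0.366,0.55],[0.721,-0.366,0.55]],"yaw":[0,0,0,0,0,0,0,0],"jaw":[0,0,0,0,0,0,0,0]}'
python3 -m jog '{"translation":[[0,0,0],[0,0,0],[0,0,0],[0,0,0],[0,0,0],[0,0,0],[0,0,0],[0,0,0]],"yaw":[0,0,0,0,0,0,0,0],"jaw":[0.75,0.75,0.75,0.75,0.75,0.75,0.75,0.75]}' 10
python3 -m jog '{"translation":[[0,0,0],[0,0,0],[0,0,0],[0,0,0]],"yaw":[0,0,0,0],"jaw":[0.75,0.75,0.75,0.75]}'
python3 arc.py .5964 .0717 .579 .013 -.15 -.35 -.55 -.75 -.95 -1.15 -1.35  -1.55 -1.75 -1.95 -2.15 -2.35 -2.5 -2.6 -2.67 -2.7
python3 - <<'E'
from h import *
for n in["scene","side"]:
    im=ctrl.get_image(n)
    cv2.imwrite(f"pics/{n}2.png",im["pixels"])
E
```

```text
time: 11.2
position: [0.5764, 0.0123, 0.2361]
tool_rot: [-2.766, -1.488, 0.009]
ft_force: [-0.9, -0.5, 0.1]
grip_width: 1.0
grip_force: 0.0
time: 12.2
position: [0.578, 0.0128, 0.2389]
tool_rot: [2.765, 1.489, 0.001]
ft_force: [1.7, -1.8, -0.3]
grip_width: 0.343
grip_force: 10.0
time: 12.7
position: [0.578, 0.0129, 0.2388]
tool_rot: [2.765, 1.489, 0.0]
ft_force: [1.2, -3.6, -0.6]
grip_width: 0.341
grip_force: 10.0
pos [0.57797836 0.01291969 0.23883188] f [ 1.2 -3.6 -0.6] w 0.34060177179842155
-0.15 [-0.01  -0.045 -0.   ] yaw 0.048
-0.35 [-0.013 -0.106 -0.   ] yaw 0.111
-0.55 [-0.003 -0.166 -0.   ] yaw 0.175
-0.75 [ 0.018 -0.224 -0.   ] yaw 0.239
-0.95 [ 0.05  -0.275 -0.   ] yaw 0.302
-1.15 [ 0.092 -0.32  -0.   ] yaw 0.366
-1.35 [ 0.142 -0.355 -0.   ] yaw 0.43
-1.55 [ 0.198 -0.38  -0.   ] yaw 0.493
-1.75 [ 0.258 -0.393 -0.   ] yaw 0.557
-1.95 [ 0.319 -0.394 -0.   ] yaw 0.621
-2.15 [ 0.379 -0.383 -0.   ] yaw 0.684
-2.35 [ 0.436 -0.36  -0.   ] yaw 0.748
-2.5 [ 0.474 -0.335 -0.   ] yaw 0.796
-2.6 [ 0.498 -0.316 -0.   ] yaw 0.828
-2.67 [ 0.514 -0.301 -0.   ] yaw 0.85
-2.7 [ 0.52  -0.294 -0.   ] yaw 0.859
```

```bash

python3 -m jog '{"translation":[[-0.01,-0.045,0],[-0.013,-0.106,0],[-0.003,-0.166,0],[0.018,-0.224,0],[0.05,-0.275,0],[0.092,-0.32,0],[0.142,-0.355,0],[0.198,-0.38,0]],"yaw":[0,0,0,0,0,0,0,0],"jaw":[0.75,0.75,0.75,0.75,0.75,0.75,0.75,0.75]}'
python3 -m jog '{"translation":[[0.06,-0.013,0],[0.121,-0.014,0],[0.181,-0.003,0],[0.238,0.02,0],[0.276,0.045,0],[0.3,0.064,0],[0.316,0.079,0],[0.316,0.079,0]],"yaw":[0,0,0,0,0,0,0,0],"jaw":[0.75,0.75,0.75,0.75,0.75,0.75,0.75,0.75]}'
python3 -m jog '{"translation":[[0,0,0],[0,0,0],[0,0,0]],"yaw":[0,0,0],"jaw":[0.75,0.75,0.75]}'
python3 - <<'E'
from h import *
a=[]
for n,(r0,r1,c0,c1) in{"scene":(200,320,250,410),"side":(180,330,220,420)}.items():
    im=ctrl.get_image(n)
    a.append(cv2.resize(im["pixels"][r0:r1,c0:c1],(400,300),interpolation=cv2.INTER_CUBIC))
cv2.imwrite("pics/c.png",np.hstack(a))
E
```

```text
time: 13.8
position: [0.536, 0.0866, 0.2387]
tool_rot: [2.765, 1.487, -0.002]
ft_force: [3.2, -8.2, -0.9]
grip_width: 0.345
grip_force: 10.0
time: 14.8
position: [0.583, 0.1357, 0.2386]
tool_rot: [-2.759, -1.491, 0.001]
ft_force: [-4.6, 4.9, 3.3]
grip_width: 0.339
grip_force: 10.0
time: 15.18
position: [0.5829, 0.1357, 0.2386]
tool_rot: [-2.759, -1.491, 0.0]
ft_force: [-3.9, 3.9, 1.6]
grip_width: 0.342
grip_force: 10.0
```

View pics/c.png

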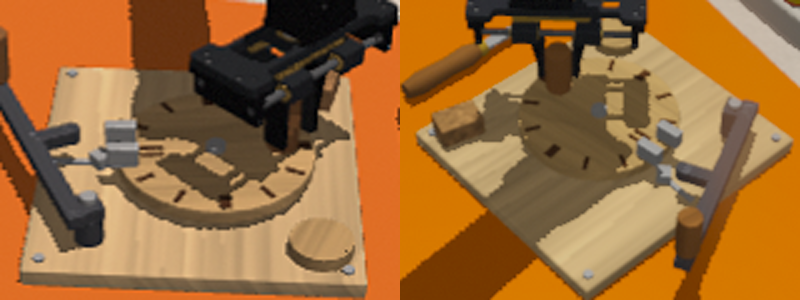

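The keeper now faces the mark roughly: the blocks are at (120,142) in the left panel, by the diamond. I'll release and check it from above with the wrist camera.

```bash

python3 -m jog '{"translation":[[0,0,0],[0,0,0],[0,0,0],[0,0,0],[0,0,0],[0,0,0]],"yaw":[0,0,0,0,0,0],"jaw":[0,0,0,0,0,0]}'
python3 -m jog '{"translation":[[0,0,-0.2],[0,0,-0.4],[-0.2,0.1,-0.6],[-0.4,0.2,-0.8],[-0.6,0.26,-0.85],[-0.6,0.26,-0.85]],"yaw":[0,0,0,0,0,0],"jaw":[0,0,0,0,0,0]}'
python3 -m jog '{"translation":[[-0.2,0.1,0],[-0.4,0.2,0],[-0.6,0.26,0],[-0.6,0.26,0],[-0.6,0.26,0],[-0.6,0.26,0]],"yaw":[0,0,0,0,0,0],"jaw":[0,0,0,0,0,0]}'
cat > look.py <<'E'
from h import *
import sys
s=ctrl.get_state();R=cv2.Rodrigues(s["tool_rot"])[0];print(s["position"])
im=ctrl.get_image("wrist");cv2.imwrite("pics/%s.png"%sys.argv[1],im["pixels"])
T=np.eye(4);T[:3,:3]=R;T[:3,3]=s["position"];M=np.linalg.inv(T@np.array(im["mount"]));im["R"]=M[:3,:3];im["t"]=M[:3,3]
import pickle;pickle.dump({k:im[k] for k in("fx","fy","cx","cy","k1","R","t")},open("im.pkl","wb"))
print(proj(im,[[.5964,.0717,.043],[.6112,-.012,.04],[.56,-.1465,.11]]))
E
python3 look.py w3
```

```text
time: 16.02
position: [0.5841, 0.1322, 0.2388]
tool_rot: [2.766, 1.49, 0.0]
ft_force: [0.6, 0.9, -0.2]
grip_width: 0.932
grip_force: 0.0
time: 16.77
position: [0.561, -0.0013, 0.4107]
tool_rot: [2.769, 1.479, 0.004]
ft_force: [0.4, -0.0, -0.8]
grip_width: 1.001
grip_force: 0.0
time: 17.52
position: [0.5395, -0.1234, 0.4084]
tool_rot: [-2.763, -1.494, 0.0]
ft_force: [0.5, 0.3, 0.1]
grip_width: 0.997
grip_force: 0.0
[ 0.53947661 -0.12340435  0.40840982]
[[247.59281501 -16.96231737]
 [319.88075853  64.0795057 ]
 [360.98958638 248.17417102]]
```

View pics/w3.png

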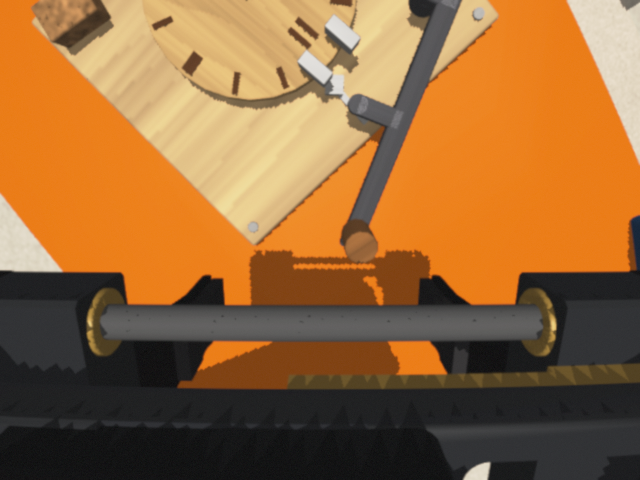

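The wrist view shows the block tops at (342,33) and (316,68), the diamond at (338,86) and the handle at (361,248), as predicted. I'll compute the keeper error, refining the block centres by brightness.

```bash
python3 - <<'E'
from h import *
import pickle
im=pickle.load(open("im.pkl","rb"));p=cv2.imread("pics/w3.png")
m=((p.min(2)>185)).astype(np.uint8);m[120:]=0;m[:,:290]=0;m[:,370:]=0
n,l,st,c=cv2.connectedComponentsWithStats(m)
for i in range(1,n):
    if st[i,4]>15: print(st[i],c[i].round(1),at_z(im,c[i],.06).round(4))
th=.175;C=np.array([.5964,.0717])
for q in[(329,50.5)]:
    w=at_z(im,q,.06)[:2]-C;print(np.hypot(*w),np.degrees(np.arctan2(w[1],w[0])-th)+90)
w=at_z(im,(338,86),.02)[:2]-C;print("diamond",np.hypot(*w),np.degrees(np.arctan2(w[1],w[0])-th)+90)
s=ctrl.get_state();R=cv2.Rodrigues(s["tool_rot"])[0]
print((R.T@(np.array([.5598,-.1468,.248])-s["position"])/.2).round(3))
E
```

```text
[326  15  34  33 492] [342.2  31.1] [ 0.6371 -0.0042  0.06  ]
[298  51  34  32 472] [314.5  66.4] [ 0.6047 -0.0143  0.06  ]
[331  75  18  28 256] [338.8  86.4] [ 0.6126 -0.0375  0.06  ]
0.08579973990787197 6.448664514500521
diamond 0.1068787206739829 0.8848307212065549
[-0.041  0.149  0.802]
```

The keeper is about 6° short (10 mm). I'll regrasp the post with the jaw line along the tangent and correct it.

```bash

python3 -m jog '{"translation":[[0.2,-0.1,0],[0.4,-0.2,0],[0.583,-0.262,0],[0.583,-0.262,0],[0.583,-0.262,0]],"yaw":[0,0,0,0,0],"jaw":[0,0,0,0,0]}'
python3 -m jog '{"translation":[[0.2,-0.1,0],[0.4,-0.2,0],[0.583,-0.262,0],[0.583,-0.262,0],[0.583,-0.262,0.1],[0.583,-0.262,0.2],[0.583,-0.262,0.2]],"yaw":[-0.05,-0.1,-0.15,-0.2,-0.255,-0.255,-0.255],"jaw":[0,0,0,0,0,0,0]}'
python3 -m jog '{"translation":[[0,0,0],[0,0,0],[0,0,0]],"yaw":[0,0,0],"jaw":[0,0,0]}'
python3 - <<'E'
from h import *
s=ctrl.get_state();R=cv2.Rodrigues(s["tool_rot"])[0];print(R.round(3),s["position"],s["joint_positions"].round(2))
print((R.T@(np.array([.5791,.1291,.243])-s["position"])/.2).round(3))
print("move",(R.T@np.array([.0064,.0016,0])/.2).round(3))
E
```

```text
time: 18.2
position: [0.5593, 0.0009, 0.4086]
tool_rot: [2.765, 1.491, -0.001]
ft_force: [-0.5, -0.9, 0.4]
grip_width: 1.001
grip_force: 0.0
time: 19.08
position: [0.5792, 0.1255, 0.3673]
tool_rot: [-1.968, -2.447, 0.005]
ft_force: [0.2, 0.8, -0.2]
grip_width: 1.005
grip_force: 0.0
time: 19.45
position: [0.5798, 0.127, 0.3696]
tool_rot: [1.965, 2.45, 0.002]
ft_force: [-0.2, 0.5, -0.5]
grip_width: 0.997
grip_force: 0.0
[[-0.217  0.976  0.001]
 [ 0.976  0.217  0.   ]
 [ 0.     0.001 -1.   ]] [0.57983388 0.12699746 0.36955641] [-0.55  0.22  0.34  1.66 -0.08  1.27  0.02]
[ 0.011 -0.002  0.633]
move [0.001 0.033 0.   ]
```

```bash

python3 -m jog '{"translation":[[0.01,0,0.2],[0.01,0,0.4],[0.01,0,0.55],[0.01,0,0.63],[0.01,0,0.63]],"yaw":[0,0,0,0,0],"jaw":[0,0,0,0,0]}'
python3 -m jog '{"translation":[[0,0,0],[0,0,0],[0,0,0],[0,0,0],[0,0,0],[0,0,0],[0,0,0],[0,0,0]],"yaw":[0,0,0,0,0,0,0,0],"jaw":[0.75,0.75,0.75,0.75,0.75,0.75,0.75,0.75]}' 10
python3 -m jog '{"translation":[[0,0,0],[0,0,0],[0,0.01,0],[0,0.02,0],[0,0.032,0],[0,0.032,0],[0,0.032,0],[0,0.032,0]],"yaw":[0,0,0,0,0,0,0,0],"jaw":[0.75,0.75,0.75,0.75,0.75,0.75,0.75,0.75]}'
python3 -m jog '{"translation":[[0,0,0],[0,0,0],[0,0,0],[0,0,0],[0,0,0],[0,0,0]],"yaw":[0,0,0,0,0,0],"jaw":[0,0,0,0,0,0]}'
python3 -m jog '{"translation":[[0,0,-0.2],[0,0,-0.4],[-0.2,0,-0.6],[-0.4,0,-0.8],[-0.6,0,-0.85],[-0.6,0,-0.85],[-0.6,0,-0.85]],"yaw":[0.05,0.1,0.15,0.2,0.25,0.255,0.255],"jaw":[0,0,0,0,0,0,0]}'
python3 - <<'E'
from h import *
s=ctrl.get_state();R=cv2.Rodrigues(s["tool_rot"])[0]
print((R.T@(np.array([.5395,-.1234,.408])-s["position"])/.2).round(3))
E
```

```text
time: 20.08
position: [0.579, 0.129, 0.2422]
tool_rot: [-1.965, -2.45, 0.002]
ft_force: [0.7, -0.8, -0.7]
grip_width: 1.001
grip_force: 0.0
time: 21.08
position: [0.5788, 0.1291, 0.2426]
tool_rot: [-1.965, -2.45, 0.001]
ft_force: [-2.3, 0.8, 1.8]
grip_width: 0.341
grip_force: 10.0
time: 22.08
position: [0.5848, 0.1317, 0.2426]
tool_rot: [-1.963, -2.449, -0.0]
ft_force: [-4.5, 2.7, 2.3]
grip_width: 0.34
grip_force: 10.0
time: 22.82
position: [0.5855, 0.1304, 0.2428]
tool_rot: [1.966, 2.451, 0.0]
ft_force: [0.0, 0.6, 0.6]
grip_width: 0.937
grip_force: 0.0
time: 23.7
position: [0.6113, 0.0139, 0.4123]
tool_rot: [-2.764, -1.491, 0.0]
ft_force: [0.3, 0.5, -0.3]
grip_width: 1.002
grip_force: 0.0
[-0.771  0.077  0.021]
```

```bash

python3 -m jog '{"translation":[[-0.25,0.02,0],[-0.5,0.05,0],[-0.77,0.077,0.02],[-0.77,0.077,0.02],[-0.77,0.077,0.02],[-0.77,0.077,0.02]],"yaw":[0,0,0,0,0,0],"jaw":[0,0,0,0,0,0]}' | head -2
python3 look.py w4
python3 - <<'E'
from h import *
import pickle
im=pickle.load(open("im.pkl","rb"));p=cv2.imread("pics/w4.png")
m=((p.min(2)>185)).astype(np.uint8);m[120:]=0;m[:,:270]=0;m[:,370:]=0
n,l,st,c=cv2.connectedComponentsWithStats(m)
for i in range(1,n):
    if st[i,4]>15: print(st[i],c[i].round(1),at_z(im,c[i],.06).round(4),at_z(im,c[i],.02).round(4))
s=ctrl.get_state();R=cv2.Rodrigues(s["tool_rot"])[0]
print((R.T@(np.array([.5598,-.1468,.248])-s["position"])/.2).round(3))
cv2.imwrite("pics/w4c.png",cv2.resize(p[0:280,200:500],None,fx=2,fy=2))
E
```

```text
time: 24.45
position: [0.5404, -0.1215, 0.4084]
[ 0.54044418 -0.12145108  0.40838231]
[[248.24807438 -14.25613384]
 [320.3698946   66.74310209]
 [361.25377265 250.99470764]]
[319  30  33  35 484] [335.1  46.8] [ 0.627  -0.0089  0.06  ] [ 0.6331 -0.0021  0.02  ]
[289  61  31  34 459] [303.7  77.7] [ 0.5937 -0.0147  0.06  ] [ 0.5956 -0.0086  0.02  ]
[325  77  24  29 363] [335.4  88.6] [ 0.6103 -0.0354  0.06  ] [ 0.6143 -0.0318  0.02  ]
[-0.052  0.15   0.802]
```

View pics/w4c.png

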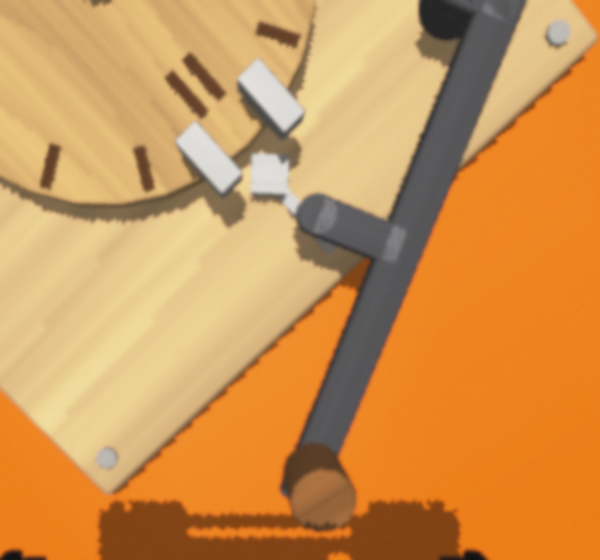

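The crop shows the gap squarely facing the diamond and index line. The keeper midpoint is (0.6104,-0.0118) against the mark at (0.6112,-0.0120). Now I'll regrasp the handle.

```bash

python3 -m jog '{"translation":[[-0.052,0.15,0],[-0.052,0.15,0],[-0.052,0.15,0.2],[-0.052,0.15,0.4],[-0.052,0.15,0.6],[-0.052,0.15,0.75],[-0.052,0.15,0.8],[-0.052,0.15,0.8]],"yaw":[0,0,0,0,0,0,0,0],"jaw":[0,0,0,0,0,0,0,0]}'
python3 -m jog '{"translation":[[0,0,0],[0,0,0],[0,0,0],[0,0,0],[0,0,0],[0,0,0],[0,0,0],[0,0,0]],"yaw":[0,0,0,0,0,0,0,0],"jaw":[0.8,0.8,0.8,0.8,0.8,0.8,0.8,0.8]}' 20
python3 -m jog '{"translation":[[0,0,0],[0,0,0],[0,0,0],[0,0,0],[0,0,0]],"yaw":[0,0,0,0,0],"jaw":[0.8,0.8,0.8,0.8,0.8]}'
python3 arc.py .717 -.0155 .5598 -.1468 -.06 -.12 -.18 -.24 -.3 -.36 -.41 -.44 -.46 -.47
```

```text
time: 25.5
position: [0.5592, -0.1483, 0.2487]
tool_rot: [-2.765, -1.491, 0.001]
ft_force: [0.2, 0.4, 0.9]
grip_width: 0.999
grip_force: 0.0
time: 26.5
position: [0.5589, -0.149, 0.2487]
tool_rot: [-2.766, -1.49, 0.0]
ft_force: [-0.5, 0.5, 0.2]
grip_width: 0.294
grip_force: 20.0
time: 27.12
position: [0.5589, -0.149, 0.2487]
tool_rot: [-2.765, -1.49, 0.0]
ft_force: [-1.1, 0.4, 0.5]
grip_width: 0.296
grip_force: 20.0
pos [ 0.55893188 -0.149022    0.24869675] f [-1.1  0.4  0.5] w 0.29634097196035863
-0.06 [ 0.019 -0.058  0.   ] yaw 0.019
-0.12 [ 0.042 -0.115  0.   ] yaw 0.038
-0.18 [ 0.069 -0.171  0.   ] yaw 0.057
-0.24 [ 0.098 -0.225  0.   ] yaw 0.076
-0.3 [ 0.131 -0.277  0.   ] yaw 0.095
-0.36 [ 0.167 -0.326  0.   ] yaw 0.115
-0.41 [ 0.199 -0.366  0.   ] yaw 0.131
-0.44 [ 0.219 -0.39   0.   ] yaw 0.14
-0.46 [ 0.233 -0.405  0.   ] yaw 0.146
-0.47 [ 0.24  -0.412  0.   ] yaw 0.15
```

```bash

python3 -m jog '{"translation":[[0.019,-0.058,0],[0.042,-0.115,0],[0.069,-0.171,0],[0.098,-0.225,0],[0.131,-0.277,0],[0.167,-0.326,0],[0.199,-0.366,0],[0.199,-0.366,0]],"yaw":[0.019,0.038,0.057,0.076,0.095,0.115,0.131,0.131],"jaw":[0.8,0.8,0.8,0.8,0.8,0.8,0.8,0.8]}'
python3 - <<'E'
from h import *
s=ctrl.get_state();R=cv2.Rodrigues(s["tool_rot"])[0];p=s["position"];print(p)
for a in(0,-.008,-.015):
    v=np.array([-.1995,-.0485]);c,q=np.cos(a),np.sin(a)
    print(a,(R.T@(np.array([.717+c*v[0]-q*v[1],-.0155+q*v[0]+c*v[1],p[2]])-p)/.2).round(3))
E
```

```text
time: 28.12
position: [0.5187, -0.0751, 0.2486]
tool_rot: [-3.01, -0.895, 0.005]
ft_force: [-5.8, 1.0, 2.5]
grip_width: 0.294
grip_force: 20.0
[ 0.51871509 -0.07507736  0.2486429 ]
0 [ 0.025 -0.05   0.   ]
-0.008 [ 0.028 -0.057  0.   ]
-0.015 [ 0.03  -0.064  0.   ]
```

```bash

python3 -m jog '{"translation":[[0.01,-0.02,0],[0.02,-0.04,0],[0.028,-0.057,0],[0.03,-0.064,0],[0.03,-0.064,0],[0.03,-0.064,0]],"yaw":[0.006,0.012,0.018,0.018,0.018,0.018],"jaw":[0.8,0.8,0.8,0.8,0.8,0.8]}'
python3 - <<'E'
from h import *
a=[]
for n,(r0,r1,c0,c1) in{"scene":(200,320,250,410),"side":(180,330,220,420)}.items():
    im=ctrl.get_image(n)
    a.append(cv2.resize(im["pixels"][r0:r1,c0:c1],(400,300),interpolation=cv2.INTER_CUBIC))
cv2.imwrite("pics/d.png",np.hstack(a))
E
```

```text
time: 28.88
position: [0.5163, -0.0646, 0.2486]
tool_rot: [3.034, 0.805, -0.008]
ft_force: [-6.9, -6.9, 4.8]
grip_width: 0.294
grip_force: 20.0
```

View pics/d.png

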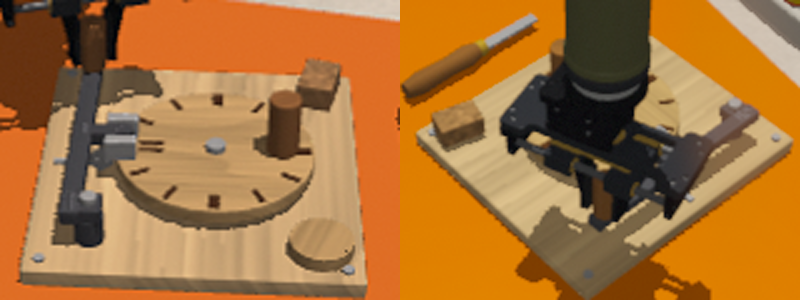

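The lever's nose is between the blocks, at (105,135) in the left panel, and the stop reacts with about 7 N. I'll nudge it slightly further, release, rise and check.

```bash

python3 -m jog '{"translation":[[0.003,-0.01,0],[0.003,-0.015,0],[0.003,-0.015,0],[0,0,0]],"yaw":[0,0,0,0],"jaw":[0.8,0.8,0.8,0.8]}'
python3 -m jog '{"translation":[[0,0,0],[0,0,0],[0,0,0],[0,0,0],[0,0,0],[0,0,0]],"yaw":[0,0,0,0,0,0],"jaw":[0,0,0,0,0,0]}'
python3 -m jog '{"translation":[[0,0,-0.2],[0,0,-0.4],[0,0,-0.6],[0,0,-0.78],[0,0,-0.78],[0,0,-0.78],[0,0,-0.78]],"yaw":[0,0,0,0,0,0,0],"jaw":[0,0,0,0,0,0,0]}'
python3 look.py w5
python3 - <<'E'
from h import *
import pickle
im=pickle.load(open("im.pkl","rb"));p=cv2.imread("pics/w5.png")
print(proj(im,[[.5175,-.064,.11],[.5855,.1307,.098]]))
cv2.imwrite("pics/w5c.png",cv2.resize(p[0:280,150:500],None,fx=2,fy=2))
E
```

```text
time: 29.48
position: [0.5163, -0.0647, 0.2486]
tool_rot: [3.035, 0.804, -0.008]
ft_force: [-8.4, -2.2, 6.2]
grip_width: 0.293
grip_force: 20.0
time: 30.22
position: [0.5178, -0.0615, 0.2488]
tool_rot: [-3.036, -0.808, -0.0]
ft_force: [0.4, -0.2, -0.5]
grip_width: 0.894
grip_force: 0.0
time: 31.1
position: [0.5174, -0.0614, 0.4034]
tool_rot: [-3.035, -0.808, 0.004]
ft_force: [-0.0, 0.3, -0.2]
grip_width: 1.002
grip_force: 0.0
[ 0.51740285 -0.0613815   0.40336982]
[[228.37077433  58.68366344]
 [325.95778365  95.35093532]
 [451.07888946 245.59663022]]
[[324.45237041 239.90575119]
 [126.55092733  13.50087818]]
```

View pics/w5c.png

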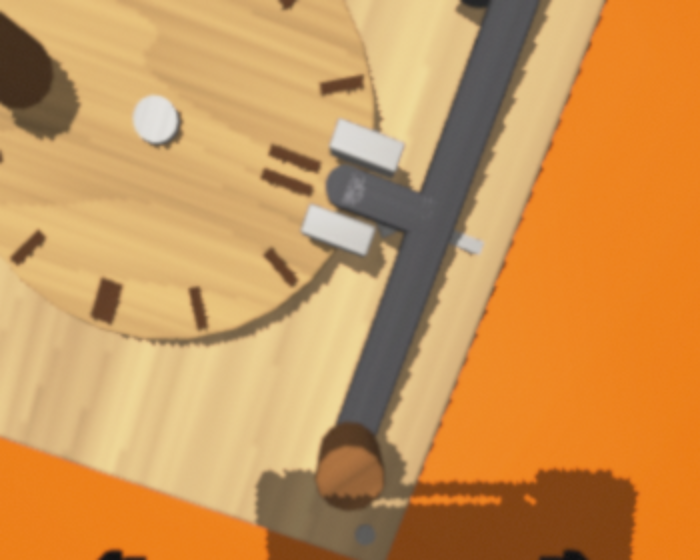

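The nose sits centred in the gap, and the handle is back at its initial home position: (325,236) against a predicted (324,240), an offset that lies along the lever. I'm handing it in.

```bash
python3 -c "
from bench import ctrl
print(ctrl.close_job())"
```

```text
the job is handed in; nothing more can be done
None
```

I handed the job in at about 31 s with the lever home, its nose centred between the keeper's two blocks at the mark, and the arm clear; no verdict came back, so this rests on the camera images.

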